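# Unclip the filling nozzle and park it in the wash seat

### The job

Take the clipped filling nozzle off the outlet of the praline filling machine: hold its side release button fully in while you pull it straight up, without wrenching the machine. Then, with the button still held in, lower it gently all the way down into the empty wash seat, let go so that its clip catches there, and leave everything else where it is.

Things in the scene. Friction and masses are not known exactly. Their poses are not given: they have to be found in the camera images.
- nozzle: Filling nozzle, upright in the outlet's socket, about 0.25 kg. Origin: centre of its foot; z up its axis, +y towards its button. Above the origin: steel stem 28 (x) x 22 (y) mm up to 46 mm (lowest 6 mm: 22 x 16); guard flange 40 x 60 mm from 46 to 50 mm; white head 36 x 34 mm up to 94 mm; spout, 22 mm across, up to 112 mm. Its twin in the taken seat stays.
- tooth (a point): Tip of the clip's tooth on the stem's +y side, joined to the button and moving with it. At rest it sticks 5 mm out of the stem, 15 to 24.5 mm above the foot, and catches under a socket's lip; it is inside the stem's outline once the button is over 5 mm in. It is square-edged: the nozzle goes into a socket only with the button held in.
- grip (a point): Point on the nozzle's axis 73 mm above its foot, level with the button's middle: the height to pinch at. Pinch along the nozzle's y axis, one finger on the button, the other on the plain -y face, which lies 17 mm from the axis. The guard flange is 23 mm below this point.
- button_face (a point): Centre of the button's outer face; moves with it. The button is a grey plate 24 mm wide (x), 30 mm tall (58 to 88 mm above the foot), on the head's +y side. At rest its face is 26 mm from the axis (43 mm over button and head), fully in 19 mm (36 mm over both).
- release (a joint): Travel of the release button into the head: 0 at rest, 0.007 m fully in. Spring: 5 N to start, 12 N fully in; springs back when let go. A pinch of 20 to 30 N holds it in and carries the nozzle.
- outlet: Fixed outlet of the filling machine. Origin: centre of its underside on the bench; x towards its pump box, z up. White base 110 (x) x 96 (y) x 22 mm, metal socket in its middle. The pump box, 75 mm long, 85 wide, 75 tall, stands 68 to 143 mm from the origin along +x. It must not be loaded by the nozzle with more than 30 N.
- outlet_floor (a point): Centre of the outlet socket's floor, 30 mm above the bench; the nozzle's foot starts on it, axes along the outlet's. Bore 31 (x) x 25 (y) mm, vertical; lip 26 to 36 mm above the floor, then a funnel up to 44 mm, 43 x 37 mm wide. The nozzle is out when its foot is over 44 mm above the floor.
- wash_seat: The empty wash seat, fixed. Origin: centre of its underside on the bench, z up. White base 110 (x) x 96 (y) x 18 mm with a collar to 34 mm and a metal socket shaped like the outlet's in its middle (bore 31 along x, 25 along y). The nozzle fits at the seat's yaw or half a turn from it; the clip catches either way. Do not press on it with more than 25 N.
- wash_floor (a point): Centre of the wash socket's floor at its nominal height, 30 mm above the bench. The socket is stiffly height-adjustable: its true floor, lip and funnel are up to 7 mm higher or lower, not measured: feel for the floor. Lip 26 to 36, funnel to 44 mm above the true floor. The clip catches only if the foot is within 1.5 mm of the true floor when let go.
- taken_seat: Second wash seat of the same size, fixed, with another nozzle parked in it, which reaches 134 mm above the bench. Origin: centre of its underside.
- bowl: Bystander: small open steel bowl, 90 mm across, 40 mm tall. Leave alone.
- mould: Bystander: loose clear plastic praline mould, 90 x 150 x 18 mm. Leave alone.
- spatula: Bystander: spatula with black handle lying on the bench. Leave alone.
- chunk: Bystander: chunk of dark chocolate, 60 x 45 x 18 mm. Leave alone.
- scraper: Bystander: bench scraper, steel blade up, 30 x 125 x 75 mm. Leave alone.
- nutjar: Bystander: amber glass jar, 72 mm across, 110 mm tall. Leave alone.
- oil: Bystander: clear plastic bottle, 56 mm across, 160 mm tall. Leave alone.
Not all that is in view belongs to the job. What is shaped like the wash_seat but brown or turquoise is not meant. Leave any orange or yellow look-alike of the nozzle alone.

How it is judged:
By the outcome, as a careful person would: the job done as asked, in the order asked, and still so for the second after the job is handed in, with the robot touching nothing.
It also fails if it takes over 58 s, if anything falls off the work surface, if the arm or the gripper's body presses on something with over 40 N, if the wrist force passes 120 N, or if a joint passes its speed limit or range.

### The arm

A 6-joint arm with a two-finger parallel gripper is mounted at the origin on the work surface. World frame = base frame: x ahead of the robot, y to its left, z up, the work surface at z = 0. Lengths are in mm, angles in degrees, forces in N, time in s.
With the tool pointing down it reaches from about 300 to 850 mm from the base axis. Payload 4.2 kg.
Tool frame: the origin (TCP) lies on the centre line of the jaws, within the pads' length; the fingertips stand 14 mm ahead of it and the grasp point (between the pads) lies 5 mm behind it; z points along the fingers, y is the line along which they close (so a half turn about z gives the same grasp; the last joint's range is limited). The gripper opens to 91 mm and grips with 3 to 60 N. Pads are 32 mm wide; open, the fingers measure 118 mm over their backs; the gripper's body (76 mm by 178 mm) begins 60 mm behind the grasp point.
Start: joints at [-76.261, 18.312, 89.639, -0, 72.044, -1.146], TCP at [147.712, -555.718, 227.976] pointing down, gripper open.
Joint ranges: [-177.97, 177.97], [-48.28, 115.42], [12.27, 149.76], [-77.06, 257.06], [2.81, 150.46], [-146.56, 146.56]. Speed limits (degrees/s): [147.25, 147.25, 180, 180, 180, 180].

### API

Orientations are given as [roll, pitch, yaw] about the fixed x, y, z axes, in that order (R = Rz(yaw) Ry(pitch) Rx(roll)).
In Python, from workcell import env gives the robot as it stands.
- The arm moves only by the tool arm_command, never from a script. Its argument "motion" is a list of rows, each an object with "offset": the shift along the tool's x, y, z in m, a list of three; "spin": the turn about the tool's z in rad. In form: [{"offset": [tx, ty, tz], "spin": spin}, ...]. A call has 1 to 5 rows; each row shifts and turns the commanded pose from where the row before left it, along the tool's axes as they then stand; what a row does not reach is not made up. A row lasts 1/8 s, in which the tool goes at most 62.5 mm and 10.7 degrees, less where a joint would pass 70% of its speed; a pose out of reach is approached as far as the arm can. A call with a gripper value outside its range is refused whole. "jaw" is the finger opening in m, from 0 to 0.0912, set as the call begins (left out, the last holds). The fingers move at their own pace and stop on an object; "newtons" is the grip in N (left out, the last holds). Time passes only in rows, so rows that do not move let the fingers close. It gives the time, the measured TCP pose, the force, the opening and the grip force at its end, in the units of the state.
- env.state(): the state, without advancing time (a new reading comes with each control period).
- env.grab_frame(name): name is "scene" or "top" or "wrist"; returns (picture, depth): 400x640x3 uint8, blue, green, red; 400x640 float32, mm along the optical axis (not along the pixel's ray), 0 where there is no reading.
- env.camera_model(name): a dict with "fx", "fy", "cx", "cy" (pixels), "eye" and "rotation" of the camera in the world; the wrist camera has in their place "hand_eye" (4x4, takes a point from camera to tool coordinates, whose origin is the TCP and whose axes are the flange's). Camera axes: x right, y down, z forward; pixel columns grow to the right and rows downward; lengths in mm; the calibration is good to about 2 mm. A picture is of the moment at which its call begins: read the wrist's pose just before it. camera_model takes no time and is no camera call.
- env.job_done(): hands the job in; it is judged then, once.
Trained networks look in the newest picture that a camera, given by its name, has taken for a name from the list of things; names that differ only in an ending like _2 or _b are one class to them, and where a whole thing is asked for, a point or a joint stands for the part that bears it (a point fixed in the world has none). Each returns a list of dicts, best first, with "score" (0 to 1); they miss things now and then, are a little off and sometimes report something else, mostly with a low value. They report only what shows in the picture. A call takes as long as a camera call. They do not tell look-alikes from the thing itself.
- env.boxes_of(camera, target): "bbox" ([left, top, right, bottom] in pixels, round what is visible of it).
- env.pinpoint(camera, target): "location" ([column, row] in pixels: a listed point, or the origin of a listed thing).
The state is a dict: "time_s": time; "qpos": joint angles; "qvel": joint speeds; "effort": joint torques, N m; "ee_pos": TCP position; "ee_rot": TCP orientation; "force": force on the tool from outside, world axes, zero at the start; "torque": the same for the moment, N m; "gripper_width": finger opening in mm; "gripper_force": force on a finger pad.
Only numpy, scipy, OpenCV 4.12 (cv2) and the standard library are available. Lean on these libraries where they do the work, as an engineer would, in place of code of your own. Each camera call takes 0.05 s, during which the arm holds its last target. There are 200 camera calls.

## Working session

There is one attempt and no reset: what is moved stays moved. The work goes in short steps, Python scripts to look and compute and a tool call to move; the robot and the scene stay as the last step left them, time stands still between calls to the robot, and variables do not carry over. Pictures are saved under pics/ and viewed, at most 10 in all, crops included, and the job is handed in when it is done.

Besides the shell and the picture viewer there is one more tool, called after "Call:" by a JSON object that holds its "method" and its "body". arm_command: Moves the arm, as the interface text tells. Its arguments: {"type":"object","properties":{"motion":{"type":"array"},"jaw":{"type":"number"},"newtons":{"type":"number"}},"required":["motion"]}

```bash
mkdir -p pics; cat > h.py <<'E'
from workcell import env
import numpy as np, cv2
from scipy.spatial.transform import Rotation as Rn
def pose(s):
    T=np.eye(4); r=s["ee_rot"]; T[:3,:3]=Rn.from_euler('xyz',r,degrees=True).as_matrix(); T[:3,3]=s["ee_pos"]; return T
def cam(name,s=None):
    m=env.camera_model(name)
    if name=="wrist": T=pose(s)@np.array(m["hand_eye"])
    else:
        T=np.eye(4); T[:3,:3]=m["rotation"]; T[:3,3]=m["eye"]
    return m,T
def ray(m,T,px):
    d=T[:3,:3]@np.array([(px[0]-m["cx"])/m["fx"],(px[1]-m["cy"])/m["fy"],1.]); return T[:3,3],d
def cloud(m,T,D):
    v,u=np.mgrid[:D.shape[0],:D.shape[1]]
    P=np.stack([(u-m["cx"])/m["fx"]*D,(v-m["cy"])/m["fy"]*D,D],-1)
    return P@T[:3,:3].T+T[:3,3]
def tri(rs):
    A=0;b=0
    for o,d in rs:
        d=d/np.linalg.norm(d);M=np.eye(3)-np.outer(d,d);A=A+M;b=b+M@o
    return np.linalg.solve(A,b)
E
python3 - <<'E'
from h import *
s=env.state(); print(s)
for c in("scene","top"):
    im,D=env.grab_frame(c); cv2.imwrite(f"pics/{c}0.png",im); np.savez(f"{c}0.npz",im=im,D=D)
    m,T=cam(c); print(c,m["fx"],T.round(2).tolist()); P=cloud(m,T,D)
    for t in("nozzle","outlet","wash_seat","taken_seat","button_face","grip","wash_floor","outlet_floor"):
        for r in env.pinpoint(c,t)[:5]:
            x,y=map(int,np.round(r["location"])); 
            print(t,round(r["score"],2),np.round(r["location"],1),P[y,x].round(0) if 0<=x<640 and 0<=y<400 else '')
E
```

```text
{'time_s': 0.0, 'qpos': array([-7.62610201e+01,  1.83534923e+01,  8.97064947e+01,  1.23327230e-03,
        7.20440540e+01, -1.14557007e+00]), 'qvel': array([ 0.01749197, -0.04488329,  0.06941209, -0.05462801,  0.13547156,
       -0.15402945]), 'effort': array([ 5.06013093e-04, -4.12464666e+01, -2.31971669e+01,  7.27018621e-02,
        4.57381003e-02, -1.47518658e-04]), 'ee_pos': array([ 147.59782928, -555.23646315,  227.10110583]), 'ee_rot': array([-1.79896003e+02, -3.25232895e-03,  1.48841657e+01]), 'force': array([0.34646792, 0.58189951, 1.0604376 ]), 'torque': array([-0.0932932 ,  0.04366814,  0.01782856]), 'gripper_force': 0.0, 'gripper_width': 91.22344553239954}
scene 369.6399808767478 [[-120.74, -0.23, 119.5, 1432.08], [-120.74, -0.23, 119.5, 501.6], [-120.74, -0.23, 119.5, 720.0], [0.0, 0.0, 0.0, 1.0]]
nozzle 0.63 [247.1 203.2] [181449. 180519. 180737.]
nozzle 0.61 [223.8 216.6] [201690. 200759. 200977.]
nozzle 0.51 [272.8 207.7] [177558. 176628. 176846.]
outlet 0.56 [273.8 213.4] [176847. 175917. 176135.]
wash_seat 0.83 [351.6 229.3] [133717. 132787. 133005.]
wash_seat 0.55 [
[... 1271 characters left out ...]
2507. -81163.]
wash_seat 0.21 [460.9 158.4] [-190734. -191114. -189770.]
taken_seat 0.77 [233.8 220.5] [-63626. -64006. -62662.]
taken_seat 0.24 [373.6 121.6] [-149671. -150051. -148707.]
button_face 0.5 [425.  204.8] [-168435. -168815. -167471.]
button_face 0.48 [384.5 193.5] [-146020. -146400. -145056.]
grip 0.71 [389.8 199.1] [-143468. -143848. -142504.]
grip 0.63 [391.3 192.9] [-144265. -144645. -143301.]
grip 0.59 [430.5 203.7] [-168258. -168638. -167294.]
wash_floor 0.88 [300.  208.8] [-104188. -104568. -103224.]
wash_floor 0.86 [389.6 263. ] [-147063. -147444. -146100.]
wash_floor 0.71 [256.6 279. ] [-78451. -78831. -77487.]
outlet_floor 0.55 [389.3 200.8] [-148079. -148459. -147115.]
```

```bash
sed -i "s/T\[:3,:3\]=m\[\"rotation\"\]/T[:3,:3]=Rn.from_euler('xyz',m['rotation'],degrees=True).as_matrix()/" h.py
python3 - <<'E'
from h import *
for c in("scene","top"):
    m,T=cam(c); print(T.round(2).tolist())
    z=np.load(c+"0.npz");P=cloud(m,T,z['D'])
    px={"scene":[(247,203),(224,216),(273,207),(351,229),(300,189),(417,242),(194,212)],"top":[(424,205),(434,168),(390,199),(389,259),(263,283),(234,220),(300,209)]}[c]
    for x,y in px: print((x,y),P[y,x].round(0))
    a=z['im'][100:320,130:530] if c=="top" else z['im'][110:310,130:530]
    cv2.imwrite(f"pics/{c}c.png",cv2.resize(a,None,fx=2,fy=2,interpolation=cv2.INTER_CUBIC))
E
```

```text
[[-0.49, 0.44, -0.75, 1432.08], [0.87, 0.25, -0.42, 501.6], [0.0, -0.86, -0.51, 720.0], [0.0, 0.0, 0.0, 1.0]]
(247, 203) [ 629. -246.   77.]
(224, 216) [ 644. -348.    1.]
(273, 207) [ 563. -190.   43.]
(351, 229) [529.  96.  29.]
(300, 189) [ 366. -205.   16.]
(417, 242) [498. 305.  34.]
(194, 212) [ 694. -441.   15.]
[[0.01, -0.99, 0.12, 379.42], [-1.0, -0.01, -0.0, -0.67], [0.0, -0.12, -0.99, 1343.33], [0.0, 0.0, 0.0, 1.0]]
(424, 205) [ 520. -317.   49.]
(434, 168) [ 631. -340.   90.]
(390, 199) [ 529. -198.  124.]
(389, 259) [ 351. -207.   33.]
(263, 283) [274. 187.  30.]
(234, 220) [465. 267. 107.]
(300, 209) [507.  75.  32.]
```

View pics/scenec.png

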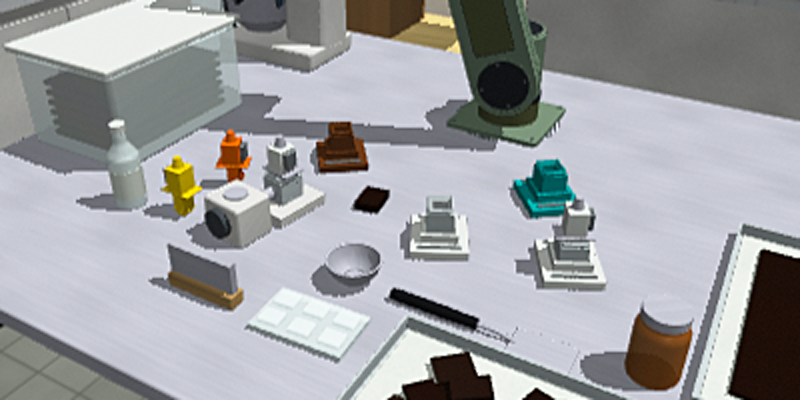

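View pics/topc.png

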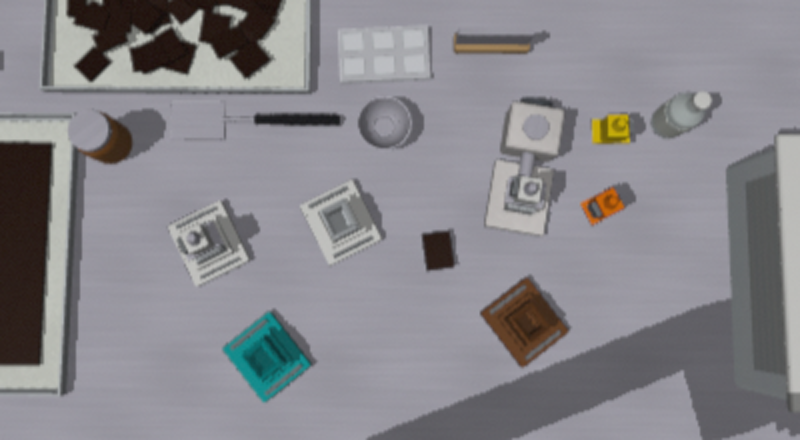

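```bash
cat >> h.py <<'E'
def plan(x,y,z,yaw,s=None):
    s=s or env.state(); T=pose(s)
    d=T[:3,:3].T@(np.array([x,y,z])-T[:3,3]); r=s["ee_rot"][2]
    sp=-((yaw-r+180)%360-180)
    print("pose",np.round(s["ee_pos"],2),np.round(s["ee_rot"],2),"offset m",(d/1e3).round(4),"spin rad",np.radians(sp).round(4),"rows>=",round(max(np.linalg.norm(d)/62.5,abs(sp)/10.7),2))
E
python3 - <<'E'
from h import *
m,T=cam("top");z=np.load("top0.npz");P=cloud(m,T,z['D']).reshape(-1,3)
for n,c,lo,hi in(("outlet",(525,-200),14,27),("box",(600,-205),66,84),("wash",(507,80),11,22),("taken",(465,265),11,22),("washcol",(507,80),28,50)):
    k=(abs(P[:,0]-c[0])<75)&(abs(P[:,1]-c[1])<75)&(P[:,2]>lo)&(P[:,2]<hi)
    print(n,k.sum(),cv2.minAreaRect(P[k][:,:2].astype(np.float32)),np.median(P[k][:,2]))
plan(490,-195,235,-8)
print(np.array(env.camera_model("wrist")["hand_eye"]).round(2).tolist())
E
```

```text
outlet 580 ((544.8095703125, -211.7427215576172), (96.04096984863281, 109.5335464477539), 80.18041229248047) 22.16910521784473
box 635 ((600.2276611328125, -227.2449493408203), (87.54126739501953, 152.57119750976562), 87.09138488769531) 76.37201378831992
wash 534 ((503.8976135253906, 76.37503051757812), (111.04863739013672, 94.66551971435547), 26.89006996154785) 18.070459398580738
taken 476 ((468.7537841796875, 288.3172607421875), (109.45542907714844, 97.02493286132812), 27.1165828704834) 18.098687395151615
washcol 198 ((497.0086669921875, 72.15998840332031), (79.93367767333984, 61.206336975097656), 27.138545989990234) 34.48377186159303
pose [ 147.72 -555.74  227.99] [179.99  -0.    14.89] offset m [ 0.4235 -0.2607 -0.0071] spin rad 0.3994 rows>= 7.96
[[0.0, -0.96, -0.29, 83.54], [1.0, 0.0, 0.0, -0.43], [-0.0, -0.29, 0.96, -157.44], [0.0, 0.0, 0.0, 1.0]]
```

Call:
{"method": "arm_command", "body": {"motion": [{"offset": [0.0468,-0.0236,0],"spin": 0},{"offset": [0.0468,-0.0236,0],"spin": 0},{"offset": [0.0468,-0.0236,0],"spin": 0},{"offset": [0.0468,-0.0236,0],"spin": 0},{"offset": [0.0468,-0.0236,0],"spin": 0}], "jaw": 0.0912}}

```text
time_s: 1.52
ee_pos: [344.7, -380.4, 228.1]
ee_rot: [180.0, -0.0, 14.9]
force: [-0.0, 0.6, -0.6]
gripper_width: 91.2
gripper_force: 0.0
```

Call:
{"method": "arm_command", "body": {"motion": [{"offset": [0.0468,-0.0236,0],"spin": 0},{"offset": [0.0468,-0.0236,0],"spin": 0},{"offset": [0.0468,-0.0236,0],"spin": 0},{"offset": [0.0468,-0.0236,0],"spin": 0},{"offset": [0.0468,-0.0236,0],"spin": 0}]}}

```text
time_s: 2.15
ee_pos: [540.6, -206.2, 228.1]
ee_rot: [180.0, -0.0, 14.9]
force: [-0.6, -1.3, 0.5]
gripper_width: 91.2
gripper_force: 0.0
```

Call:
{"method": "arm_command", "body": {"motion": [{"offset": [0,0,0],"spin": 0.144},{"offset": [0,0,0],"spin": 0.144},{"offset": [0,0,0],"spin": 0.144},{"offset": [0,0,0],"spin": 0}]}}

```text
time_s: 2.65
ee_pos: [539.4, -207.4, 227.9]
ee_rot: [180.0, 0.0, -9.8]
force: [0.1, 0.3, -0.2]
gripper_width: 91.2
gripper_force: 0.0
```

```bash
cat > look.py <<'E'
from h import *
import sys
n=sys.argv[1]; ts=sys.argv[2:]
s=env.state(); im,D=env.grab_frame("wrist"); m,T=cam("wrist",s)
np.savez(n,im=im,D=D,T=T); cv2.imwrite(f"pics/{n}.png",im)
P=cloud(m,T,D); print(s["time_s"],s["ee_pos"].round(1),s["ee_rot"].round(2))
for t in ts:
    for r in env.pinpoint("wrist",t)[:3]:
        x,y=np.clip(np.round(r["location"]).astype(int),0,[639,399]); print(t,round(r["score"],2),np.round(r["location"],1),P[y,x].round(1))
E
python3 look.py w1 nozzle grip button_face outlet
```

```text
2.65 [ 539.4 -207.4  227.9] [180.     0.    -9.76]
nozzle 0.95 [429.7 169.4] [ 539.9 -323.3   50.9]
nozzle 0.83 [322.5 178.1] [ 561.1 -213.5  105.2]
nozzle 0.73 [437.6  61.9] [ 640.5 -337.    53.9]
grip 0.8 [468.9  46.6] [ 644.5 -344.7  102.3]
grip 0.79 [321.6 197.7] [ 551.2 -211.5  133.5]
grip 0.73 [453.4 185.6] [ 532.5 -328.1   98. ]
button_face 0.95 [431.7 199.8] [ 516.9 -313.6   81.6]
button_face 0.64 [297.1 198.1] [ 550.7 -190.3  118.9]
button_face 0.59 [494.5  42.8] [ 644.7 -368.    94.8]
outlet 0.95 [321.1 177.1] [ 561.1 -212.7  100.2]
outlet 0.46 [324.3 179.7] [ 560.7 -215.1  112.7]
```

View pics/w1.png

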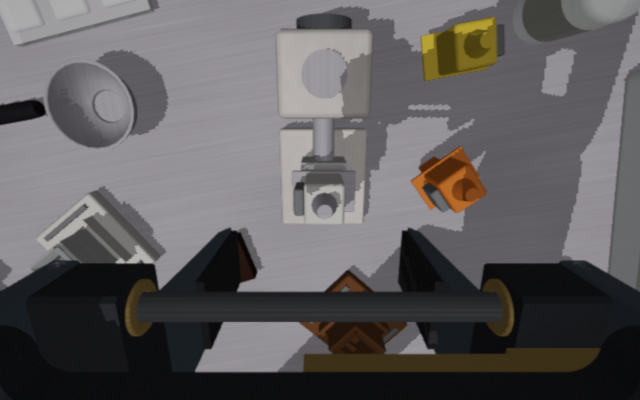

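```bash
cat > seg.py <<'E'
from h import *
import sys
z=np.load(sys.argv[1]+".npz");m=env.camera_model("wrist");P=cloud(m,z['T'],z['D']).reshape(-1,3)
c=np.array([545,-211]);a=np.radians(-9.8);R=np.array([[np.cos(a),-np.sin(a)],[np.sin(a),np.cos(a)]])
L=(P[:,:2]-c)@R  # outlet-local about c
for n,lo,hi in(("base",19,25),("flange",76,82.5),("head",121,127),("spout",139,145)):
    k=(abs(L[:,0])<60)&(abs(L[:,1])<56)&(P[:,2]>lo)&(P[:,2]<hi); q=L[k]
    if k.sum(): print(n,k.sum(),np.percentile(q,[1,50,99],axis=0).round(1).tolist(),"z",np.median(P[k][:,2]).round(1),cv2.minAreaRect(P[k][:,:2].astype(np.float32)))
m_=env.camera_model
E
python3 seg.py w1; python3 - <<'E'
from h import *
z=np.load("w1.npz");m=env.camera_model("wrist")
w=ray(m,z['T'],(324,207)); mt,Tt=cam("top"); t=ray(mt,Tt,(396,194)); ms,Ts=cam("scene"); sc=ray(ms,Ts,(130+282/2,110+140/2))
print("spout top tri",tri([w,t,sc]),tri([w,t]))
E
```

```text
base 3724 [[-55.4, -48.2], [22.0, 12.6], [52.2, 46.5]] z 22.5 ((543.2944946289062, -211.5828094482422), (96.0722885131836, 109.43028259277344), 80.21260070800781)
flange 726 [[-20.5, -30.5], [8.9, -22.0], [17.7, 28.9]] z 80.6 ((543.7799072265625, -211.87762451171875), (59.692100524902344, 38.94532012939453), 78.9688720703125)
head 1171 [[-18.5, -17.4], [3.0, -0.5], [15.9, 15.7]] z 124.4 ((543.6427612304688, -211.60337829589844), (34.0059700012207, 35.27092742919922), 80.33100891113281)
spout 230 [[-7.6, -7.3], [-0.9, -0.9], [4.9, 5.3]] z 142.4 ((543.3248901367188, -211.40159606933594), (12.699357032775879, 13.503737449645996), 29.86334991455078)
spout top tri [ 541.95255336 -211.22796971  133.93258654] [ 543.37680991 -212.88094384  134.50607702]
```

Call:
{"method": "arm_command", "body": {"motion": [{"offset": [0.0048,0.0024,0],"spin": 0},{"offset": [0,0,0.04],"spin": 0},{"offset": [0,0,0.04],"spin": 0},{"offset": [0,0,0.03],"spin": 0},{"offset": [0,0,0.018],"spin": 0}]}}

```text
time_s: 3.52
ee_pos: [543.2, -210.6, 98.1]
ee_rot: [-180.0, 0.1, -9.8]
force: [-0.3, -0.2, 0.0]
gripper_width: 91.6
gripper_force: 0.0
```

Call:
{"method": "arm_command", "body": {"motion": [{"offset": [0,0,0],"spin": 0},{"offset": [0,0,0],"spin": 0},{"offset": [0,0,0],"spin": 0}], "jaw": 0.054, "newtons": 25}}

```text
time_s: 3.9
ee_pos: [544.5, -210.9, 101.1]
ee_rot: [180.0, -0.1, -9.9]
force: [-0.2, 0.1, 0.6]
gripper_width: 64.0
gripper_force: 0.0
```

```bash
python3 look.py w2 grip button_face; python3 - <<'E'
import cv2
a=cv2.imread("pics/w2.png")[100:330,160:480];cv2.imwrite("pics/w2c.png",cv2.resize(a,None,fx=2.4,fy=2.4,interpolation=2))
E
```

```text
3.9 [ 544.5 -210.9  101.1] [ 1.7997e+02 -1.3000e-01 -9.8600e+00]
grip 0.77 [527.4 240.3] [ 538.5 -323.7   94.2]
grip 0.59 [567.3  15.9] [ 645.3 -340.8   93.4]
grip 0.56 [322.7 272.5] [ 554.9 -214.1  125. ]
button_face 0.84 [490.3 267.5] [ 573.9 -265.2  173.7]
button_face 0.76 [272.1 274.1] [ 554.9 -189.7  119.1]
```

View pics/w2c.png

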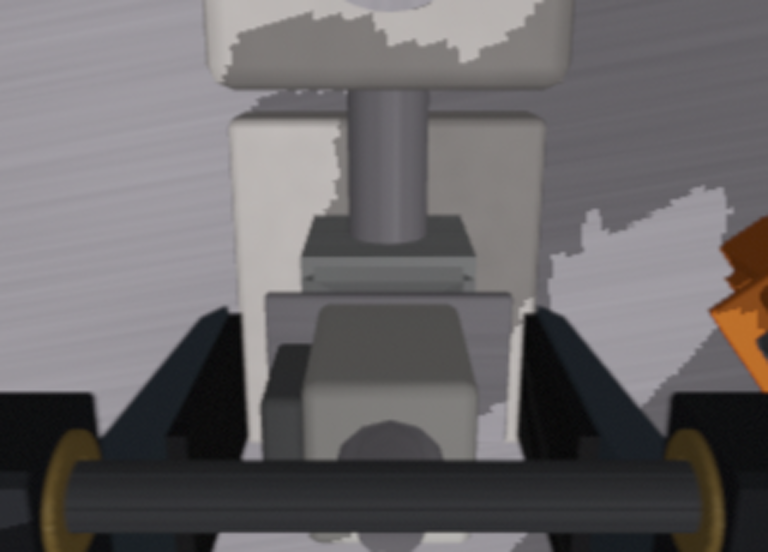

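Call:
{"method": "arm_command", "body": {"motion": [{"offset": [0,0,0],"spin": 0},{"offset": [0,0,0],"spin": 0}], "jaw": 0.044, "newtons": 25}}

```text
time_s: 4.3
ee_pos: [543.8, -210.5, 100.1]
ee_rot: [-180.0, -0.0, -9.9]
force: [-0.4, 0.3, 0.9]
gripper_width: 44.2
gripper_force: 1.1
```

Call:
{"method": "arm_command", "body": {"motion": [{"offset": [0,0,0],"spin": 0},{"offset": [0,0,0],"spin": 0},{"offset": [0,0,0],"spin": 0},{"offset": [0,0,0],"spin": 0}], "jaw": 0.03}}

```text
time_s: 4.8
ee_pos: [543.7, -210.9, 100.0]
ee_rot: [180.0, -0.0, -9.9]
force: [-0.4, -1.5, 1.7]
gripper_width: 35.1
gripper_force: 25.0
```

Call:
{"method": "arm_command", "body": {"motion": [{"offset": [0,0,-0.002],"spin": 0},{"offset": [0,0,-0.002],"spin": 0},{"offset": [0,0,0],"spin": 0}]}}

```text
time_s: 5.18
ee_pos: [543.6, -210.5, 103.9]
ee_rot: [-180.0, 0.0, -9.9]
force: [-0.6, -0.1, -3.5]
gripper_width: 34.8
gripper_force: 25.0
```

Call:
{"method": "arm_command", "body": {"motion": [{"offset": [0,0,-0.005],"spin": 0},{"offset": [0,0,-0.005],"spin": 0},{"offset": [0,0,-0.006],"spin": 0},{"offset": [0,0,-0.006],"spin": 0}]}}

```text
time_s: 5.68
ee_pos: [543.8, -210.7, 126.6]
ee_rot: [180.0, -0.0, -9.9]
force: [-0.1, -0.4, -3.2]
gripper_width: 35.1
gripper_force: 25.0
```

Call:
{"method": "arm_command", "body": {"motion": [{"offset": [0,0,-0.008],"spin": 0},{"offset": [0,0,-0.01],"spin": 0},{"offset": [0,0,-0.015],"spin": 0},{"offset": [0,0,-0.035],"spin": 0},{"offset": [0,0,-0.035],"spin": 0}]}}

```text
time_s: 6.3
ee_pos: [543.7, -210.6, 230.7]
ee_rot: [180.0, -0.0, -9.9]
force: [0.9, 0.3, -2.4]
gripper_width: 35.0
gripper_force: 25.0
```

```bash
python3 -c "
from h import *
print(env.state()['force'],env.state()['gripper_width']);plan(495,72,229,26.9)"
```

```text
[ 0.87774411  0.29040075 -2.41606648] 35.0202131512201
pose [ 543.66 -210.57  230.71] [ 1.7999e+02 -2.0000e-02 -9.8700e+00] offset m [-0.0964 -0.2701  0.0016] spin rad -0.6417 rows>= 4.59
```

Call:
{"method": "arm_command", "body": {"motion": [{"offset": [-0.019,-0.028,0],"spin": 0},{"offset": [-0.03,-0.045,0],"spin": 0},{"offset": [-0.03,-0.045,0],"spin": 0},{"offset": [-0.03,-0.045,0],"spin": 0},{"offset": [-0.03,-0.045,0],"spin": 0}]}}

```text
time_s: 6.92
ee_pos: [441.7, 19.5, 230.0]
ee_rot: [-180.0, -0.1, -9.9]
force: [0.8, 0.2, -1.8]
gripper_width: 35.0
gripper_force: 25.0
```

Call:
{"method": "arm_command", "body": {"motion": [{"offset": [-0.015,-0.019,0],"spin": -0.13},{"offset": [0,0,0],"spin": -0.171},{"offset": [0,0,0],"spin": -0.171},{"offset": [0,0,0],"spin": -0.17},{"offset": [0,0,0],"spin": 0}]}}

```text
time_s: 7.55
ee_pos: [431.0, 39.5, 229.7]
ee_rot: [180.0, -0.1, 26.8]
force: [-0.8, 0.7, -2.5]
gripper_width: 35.4
gripper_force: 25.0
```

```bash
python3 look.py w3 wash_floor wash_seat tooth; python3 - <<'E'
from h import *
z=np.load("w3.npz");m=env.camera_model("wrist");P=cloud(m,z['T'],z['D']).reshape(-1,3)
for n,lo,hi in(("base",15,21),("collar",31.5,36.5),("top",60,85)):
    k=(np.hypot(P[:,0]-502,P[:,1]-76)<75)&(P[:,2]>lo)&(P[:,2]<hi)
    print(n,k.sum(),cv2.minAreaRect(P[k][:,:2].astype(np.float32)),np.percentile(P[k][:,2],[5,50,95,99]).round(1))
E
```

```text
7.55 [431.   39.5 229.7] [ 1.7997e+02 -6.0000e-02  2.6810e+01]
wash_floor 0.71 [142.6 235.1] [305.6 182.4  66.1]
wash_floor 0.7 [316.  108.3] [501.4  78.1  31.9]
wash_floor 0.2 [320.  272.5] [441.   44.  253.6]
wash_seat 0.66 [320.9 106. ] [505.5  74.4  34.7]
wash_seat 0.59 [155.  228.5] [308.1 179.3  47.7]
base 4723 ((501.0615234375, 76.53421020507812), (109.48614501953125, 96.0851058959961), 27.05445671081543) [16.9 18.5 20.1 20.8]
collar 1911 ((501.2038269042969, 76.5960693359375), (65.46475982666016, 62.19008255004883), 26.970125198364258) [32.8 34.3 35.7 36.2]
top 1911 ((501.2520446777344, 76.65277099609375), (50.93870162963867, 44.942073822021484), 27.332809448242188) [69.  75.2 77.9 78.7]
```

View pics/w3.png

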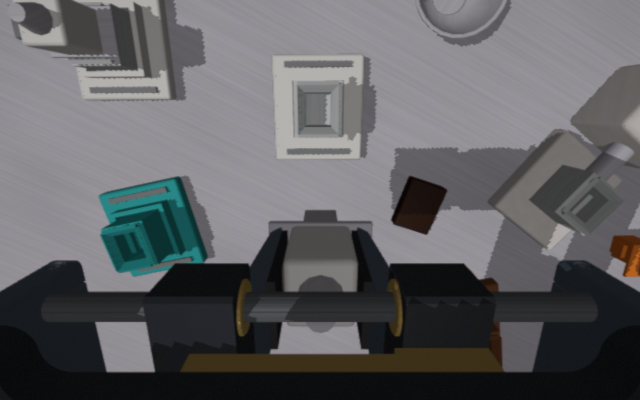

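Call:
{"method": "arm_command", "body": {"motion": [{"offset": [0.03,-0.0025,0],"spin": -0.003},{"offset": [0.03,0,0],"spin": 0},{"offset": [0.0194,0,0],"spin": 0},{"offset": [0,0,0.03],"spin": 0},{"offset": [0,0,0.03],"spin": 0}]}}

```text
time_s: 8.38
ee_pos: [500.9, 77.9, 168.3]
ee_rot: [180.0, -0.0, 27.0]
force: [0.0, -0.1, -2.7]
gripper_width: 35.0
gripper_force: 25.0
```

Call:
{"method": "arm_command", "body": {"motion": [{"offset": [0,0,0],"spin": 0},{"offset": [0,0,0],"spin": 0}]}}

```text
time_s: 8.62
ee_pos: [501.3, 77.8, 170.0]
ee_rot: [180.0, -0.1, 27.1]
force: [-0.2, -0.4, -2.0]
gripper_width: 35.2
gripper_force: 25.0
```

```bash
python3 look.py w4 wash_floor ; python3 - <<'E'
from h import *
P=[]
for i in range(1):
    s=env.state();print(s["force"].round(2),s["torque"].round(3));plan(500.75,77.5,150,27.0,s)
a=cv2.imread("pics/w4.png")[80:340,160:480];cv2.imwrite("pics/w4c.png",cv2.resize(a,None,fx=2.2,fy=2.2,interpolation=2))
E
```

```text
8.625 [501.3  77.8 170. ] [ 1.7996e+02 -1.0000e-01  2.7050e+01]
wash_floor 0.95 [319.4 198.6] [501.7  77.5  34.8]
wash_floor 0.61 [131.6 326.7] [311.4 182.6  58.1]
wash_floor 0.6 [321.7 191.3] [518.5  83.5  73.8]
[-0.32  1.02 -1.67] [-0.015 -0.079 -0.08 ]
pose [501.51  77.83 170.43] [ 1.7994e+02 -1.6000e-01  2.7070e+01] offset m [-0.0009 -0.0001  0.0204] spin rad 0.0012 rows>= 0.33
```

View pics/w4c.png

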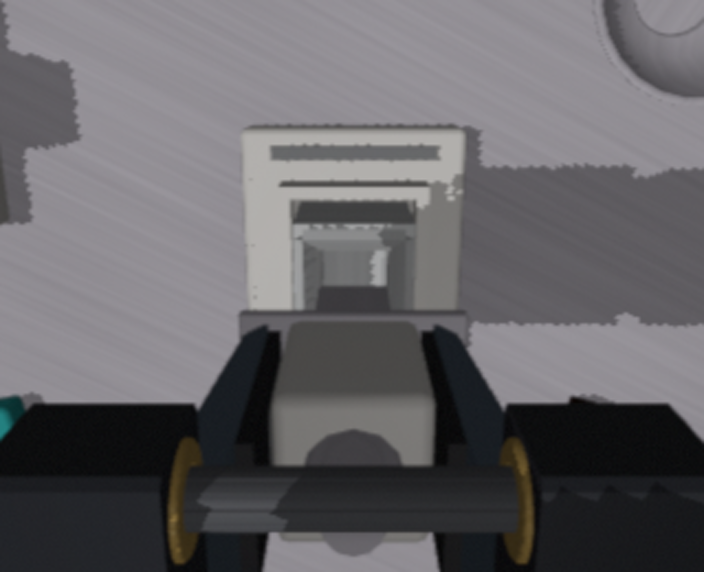

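Call:
{"method": "arm_command", "body": {"motion": [{"offset": [-0.0005,0,0.012],"spin": 0},{"offset": [0,0,0.01],"spin": 0},{"offset": [0,0,0.004],"spin": 0},{"offset": [0,0,0.003],"spin": 0},{"offset": [0,0,0.003],"spin": 0}]}}

```text
time_s: 9.35
ee_pos: [500.2, 77.5, 136.8]
ee_rot: [180.0, -0.0, 27.1]
force: [0.2, -0.3, -2.7]
gripper_width: 35.5
gripper_force: 25.0
```

Call:
{"method": "arm_command", "body": {"motion": [{"offset": [0,0,0.003],"spin": 0},{"offset": [0,0,0.003],"spin": 0},{"offset": [0,0,0.002],"spin": 0}]}}

```text
time_s: 9.72
ee_pos: [500.0, 77.5, 128.7]
ee_rot: [180.0, 0.0, 27.1]
force: [0.3, -0.8, -2.2]
gripper_width: 34.9
gripper_force: 25.0
```

Call:
{"method": "arm_command", "body": {"motion": [{"offset": [0,0,0.002],"spin": 0},{"offset": [0,0,0.002],"spin": 0},{"offset": [0,0,0.002],"spin": 0},{"offset": [0,0,0.002],"spin": 0}]}}

```text
time_s: 10.22
ee_pos: [500.1, 77.5, 120.8]
ee_rot: [180.0, -0.0, 27.1]
force: [-1.5, 0.6, -2.8]
gripper_width: 35.0
gripper_force: 25.0
```

Call:
{"method": "arm_command", "body": {"motion": [{"offset": [0,0,0.002],"spin": 0},{"offset": [0,0,0.002],"spin": 0},{"offset": [0,0,0.002],"spin": 0},{"offset": [0,0,0.002],"spin": 0}]}}

```text
time_s: 10.72
ee_pos: [500.0, 77.5, 112.8]
ee_rot: [180.0, 0.0, 27.1]
force: [-0.3, -0.2, -2.0]
gripper_width: 35.2
gripper_force: 25.0
```

Call:
{"method": "arm_command", "body": {"motion": [{"offset": [0,0,0.0015],"spin": 0},{"offset": [0,0,0.0015],"spin": 0},{"offset": [0,0,0.001],"spin": 0},{"offset": [0,0,0.001],"spin": 0}]}}

```text
time_s: 11.22
ee_pos: [500.1, 77.5, 107.9]
ee_rot: [180.0, -0.0, 27.1]
force: [0.2, 0.3, -2.6]
gripper_width: 35.0
gripper_force: 25.0
```

Call:
{"method": "arm_command", "body": {"motion": [{"offset": [0,0,0.0007],"spin": 0},{"offset": [0,0,0.0007],"spin": 0},{"offset": [0,0,0.0006],"spin": 0}]}}

```text
time_s: 11.6
ee_pos: [500.0, 77.5, 105.9]
ee_rot: [180.0, -0.0, 27.1]
force: [0.2, -0.8, -2.2]
gripper_width: 35.4
gripper_force: 25.0
```

Call:
{"method": "arm_command", "body": {"motion": [{"offset": [0,0,0.0005],"spin": 0},{"offset": [0,0,0.0005],"spin": 0}]}}

```text
time_s: 11.85
ee_pos: [500.0, 77.5, 104.9]
ee_rot: [180.0, 0.0, 27.1]
force: [0.5, 0.9, -3.2]
gripper_width: 34.9
gripper_force: 25.0
```

Call:
{"method": "arm_command", "body": {"motion": [{"offset": [0,0,0.0005],"spin": 0},{"offset": [0,0,0.0005],"spin": 0}]}}

```text
time_s: 12.1
ee_pos: [500.0, 77.5, 103.9]
ee_rot: [180.0, 0.0, 27.1]
force: [-0.2, -0.1, -2.9]
gripper_width: 34.6
gripper_force: 25.0
```

Call:
{"method": "arm_command", "body": {"motion": [{"offset": [0,0,0.0005],"spin": 0},{"offset": [0,0,0.0005],"spin": 0}]}}

```text
time_s: 12.35
ee_pos: [500.1, 77.5, 103.2]
ee_rot: [180.0, -0.0, 27.1]
force: [-1.1, -0.0, 2.8]
gripper_width: 35.3
gripper_force: 25.0
```

Call:
{"method": "arm_command", "body": {"motion": [{"offset": [0,0,0.0004],"spin": 0},{"offset": [0,0,0],"spin": 0}]}}

```text
time_s: 12.6
ee_pos: [500.1, 77.5, 103.2]
ee_rot: [180.0, -0.0, 27.1]
force: [-2.6, 0.2, 6.4]
gripper_width: 34.9
gripper_force: 25.0
```

Call:
{"method": "arm_command", "body": {"motion": [{"offset": [0,0,0],"spin": 0},{"offset": [0,0,0],"spin": 0},{"offset": [0,0,0],"spin": 0},{"offset": [0,0,0],"spin": 0}], "jaw": 0.08}}

```text
time_s: 13.1
ee_pos: [500.1, 77.3, 102.3]
ee_rot: [180.0, 0.0, 27.1]
force: [1.2, 0.1, -0.1]
gripper_width: 72.4
gripper_force: 0.0
```

```bash
python3 look.py w5 grip; python3 - <<'E'
from h import *
z=np.load("w5.npz");m=env.camera_model("wrist");P=cloud(m,z['T'],z['D']).reshape(-1,3)
for n,lo,hi in(("flange",79,88),("head",122,132)):
    k=(np.hypot(P[:,0]-501,P[:,1]-76.6)<32)&(P[:,2]>lo)&(P[:,2]<hi)
    print(n,k.sum(),np.percentile(P[k][:,2],[5,50,95]) if k.sum() else '')
a=cv2.imread("pics/w5.png")[120:380,160:480];cv2.imwrite("pics/w5c.png",cv2.resize(a,None,fx=2.2,fy=2.2,interpolation=2))
E
```

```text
13.1 [500.1  77.3 102.3] [1.7998e+02 1.0000e-02 2.7090e+01]
grip 0.97 [322.3 272.9] [510.9  81.2 127.7]
grip 0.49 [273.3 275.4] [497.4  99.8 123.1]
flange 1863 [82.17174239 83.86475628 85.73222921]
head 2764 [122.48545639 127.53012339 130.20353652]
```

View pics/w5c.png

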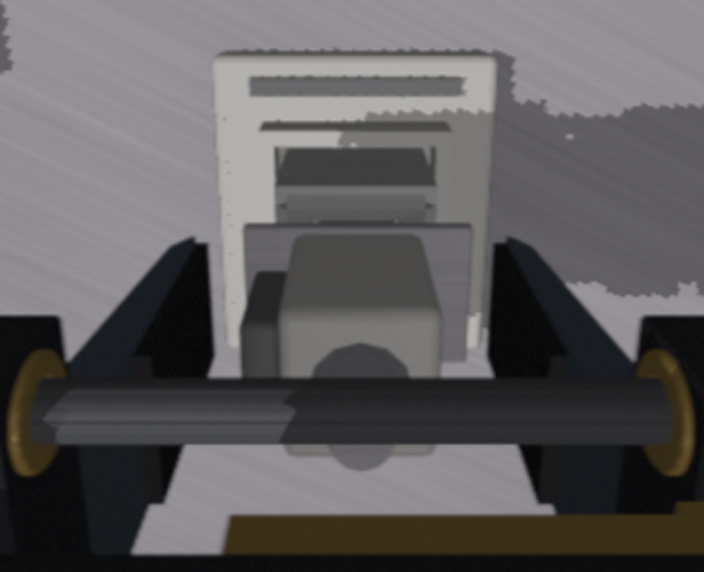

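Call:
{"method": "arm_command", "body": {"motion": [{"offset": [0,0,0],"spin": 0},{"offset": [0,0,-0.02],"spin": 0},{"offset": [0,0,-0.04],"spin": 0},{"offset": [0,0,-0.05],"spin": 0},{"offset": [0,0,-0.04],"spin": 0}], "jaw": 0.0912}}

```text
time_s: 13.82
ee_pos: [500.3, 77.5, 254.5]
ee_rot: [180.0, -0.1, 27.1]
force: [0.7, -0.0, -0.9]
gripper_width: 91.5
gripper_force: 0.0
```

Call:
{"method": "arm_command", "body": {"motion": [{"offset": [-0.03,0,0],"spin": 0},{"offset": [-0.02,0,0],"spin": 0},{"offset": [0,0,0],"spin": 0}]}}

```text
time_s: 14.2
ee_pos: [454.3, 54.3, 252.2]
ee_rot: [-180.0, 0.0, 27.0]
force: [0.6, 0.1, 0.3]
gripper_width: 91.0
gripper_force: 0.0
```

```bash
python3 look.py w6 button_face; python3 - <<'E'
from h import *
z=np.load("w6.npz");m=env.camera_model("wrist");P=cloud(m,z['T'],z['D']).reshape(-1,3)
a=np.radians(27);L=(P[:,:2]-[501.2,76.6])@np.array([[np.cos(a),-np.sin(a)],[np.sin(a),np.cos(a)]])
for n,lo,hi in(("flange",80,88),("button top",117,123.5),("head",124.5,131)):
    k=(np.abs(L).max(1)<34)&(P[:,2]>lo)&(P[:,2]<hi)
    if k.sum(): print(n,k.sum(),np.median(P[k][:,2]),np.percentile(L[k],[2,98],axis=0).round(1).tolist())
E
```

```text
14.2 [454.3  54.3 252.2] [-1.7999e+02  4.0000e-02  2.7040e+01]
button_face 0.81 [293.9 143.3] [490.5  96.8 121.5]
button_face 0.77 [627.5 282.3] [ 516.8 -314.1   73.7]
flange 689 83.81550733276475 [[-20.2, -29.8], [18.3, 29.3]]
button top 275 121.48814100879099 [[-12.5, 17.6], [10.6, 25.6]]
head 1222 127.6314438962271 [[-18.7, -16.5], [16.7, 15.8]]
```

Button face is back at 26 mm from the axis, and the nozzle stands square at a foot height of about 33.7 mm, which is where the floor was felt. So the clip is out and caught.

```bash
python3 -c "
from workcell import env
print(env.job_done())"
```

```text
the job is handed in; nothing more can be done
None
```

The nozzle is off the outlet and fully seated in the empty wash seat, with its button sprung back out to rest, which indicates that the clip has caught (I did no pull test); the robot is clear and the job was handed in at about 14 s.

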